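# Set the tilt table to 20 degrees on its setting block

### The arm

A 6-joint arm with a two-finger parallel gripper is mounted at the origin on the work surface. World frame = base frame: x ahead of the robot, y to its left, z up, the work surface at z = 0. Lengths are in mm, angles in rad, forces in N, time in s.
With the tool pointing down it reaches from about 375 to 825 mm from the base axis. Payload 5.5 kg.
Tool frame: the origin (TCP) lies at the very end of the fingers, on their centre line; the grasp point (between the pads) lies 19 mm behind it (r.grip_depth is the distance from the TCP to the grasp point, in mm); z points along the fingers, y is the direction in which the jaws open and shut (so a half turn about z gives the same grasp; the last joint's range is limited). The gripper opens to 85 mm and grips with 20 to 120 N. Pads are 22 mm wide; open, the fingers measure 114 mm over their backs; the gripper's body (76 mm by 85 mm) begins 54 mm behind the grasp point. The pads swing forward as they close: fully open they stand 13 mm farther back than shut.
Start: joints at [0, 0.314, -0.047, 1.21, 0, 1.571], TCP at [599.996, -0, 231.299] pointing down, gripper open.
Joint ranges: [-2.67, 2.67], [-0.69, 1.73], [-1.03, 1.25], [-2.08, 2.16], [-1.42, 1.45], [-3.14, 3.14]. Speed limits (rad/s): [2.39, 2.39, 3.01, 3.14, 3.14, 3.14].

### API

Orientations are given as [roll, pitch, yaw] about the fixed x, y, z axes, in that order (R = Rz(yaw) Ry(pitch) Rx(roll)).
In Python, from bench import r, capture, camera_model gives the robot as it stands.
- The arm moves only by the tool move_arm, never from a script. Its argument "rows" is text: rows parted by semicolons, each of 5 numbers parted by spaces: the gripper's target within -1 to 1 (shut at 1, half-way at 0, fully open at -1), then the shift along the tool's x, y, z in m, then the turn about the tool's z in rad. In form: jaw dx dy dz twist; .... A call has 1 to 12 rows; each row shifts and turns the commanded pose from where the row before left it, along the tool's axes as they then stand; what a row does not reach is not made up. A row lasts 1/12 s, in which the tool goes at most 41.7 mm and 7.16 degrees, less where a joint would pass 70% of its speed; a pose out of reach is approached as far as the arm can. A call is refused whole if a number of a shift passes 0.0417 or a number of a turn 0.125, either way. A call with a gripper value outside its range is refused whole. The fingers move at their own pace and stop on an object; the grip force is fixed at half the most. Time passes only in rows, so rows that do not move let the fingers close. It gives the time, the measured TCP pose, the force and the opening at its end, in the units of the state.
- r.get_obs(): the state, without advancing time (a new reading comes with each control period).
- capture(name): name is "scene" or "side" or "wrist"; returns the picture (420x560x3 uint8, blue, green, red); there is no depth.
- camera_model(name): a dict with "fx", "fy", "cx", "cy" (pixels), "R" (3x3) and "t" (3): a world point X has camera coordinates R X + t. Camera axes: x right, y down, z forward; pixel columns grow to the right and rows downward; lengths in mm; the calibration is good to about 2 mm. A picture is of the moment at which its call begins: read the wrist's pose just before it. camera_model takes no time and is no camera call; for the wrist camera it gives the pose at the moment of the call.
- r.sign_off(): hands the job in, once; it reports no verdict.
The state is a dict: "time": time; "qpos": joint angles; "qvel": joint speeds; "joint_efforts": joint torques, N m; "tool_pos": TCP position; "eef_rot": TCP orientation; "wrist_force": force on the tool from outside, world axes, zero at the start; "torque": the same for the moment, N m; "gripper_width": finger opening in mm.
Only numpy, scipy, OpenCV 4.12 (cv2) and the standard library are available. Lean on these libraries where they do the work, as an engineer would, in place of code of your own. Each camera call takes 0.05 s, during which the arm holds its last target.

### The job

Set the raised tilt table for the 20 degree slide test. Of the three square steel setting blocks on the bench, take the one of middle height and stand it upright, centred on the dark square seat of the tilt table's base, and let go of it; then swing the stiff plate down from its raised position until the roller under its free end rests on top of the block, and leave it there.

Things in the scene. Friction and masses are not known exactly. Their poses are not given: they have to be found in the camera images.
- block_mid: Middle one of three plain steel setting blocks that differ only in height: 36 x 36 mm square, 51 mm tall (the others, not to be used, are 26 and 75 mm tall). 0.4 to 0.65 kg, loose, standing upright. Origin at the centre of its underside, z up, x and y square to its sides.
- seat (a point): Centre of the seat, a flush dark 44 mm square on the tilt table's grey base (fixed slab 230 x 130 mm, its top 20 mm above the bench). x points from the hinge to the plate's free end, square to the hinge axis; y along that axis; z up. It lies 141 mm along x from the hinge axis, right under the roller's place at 20 degrees.
- hinge (a point): Middle of the plate's hinge axis, 30 mm above the bench, at the base's end nearer the robot; axes as for the seat. The aluminium plate is 90 mm wide (along y), 12 mm thick, and ends 165 mm from this axis; when level its top face is 18 mm above the axis. Under its free end a roller, 20 mm thick, has its axis 150 mm from the hinge axis and level with it at 0.
- tilt_plate (a joint): The plate's angle above level, rad: 0 = level, roller on the base; starts raised at 1.15 to 1.35; 0.349 (20 degrees) = roller resting on the 51 mm block on the seat. Stiff hinge: it stays wherever it is left. About 3 to 7 N on its top face near the free end swings it down; when raised, that face looks back towards the robot and up, so push there, away from the hinge and down, in an arc.

How it is judged:
By the outcome, as a careful person would: the job done as asked, in the order asked, and still so for the second after the job is handed in, with the robot touching nothing.
It also fails if it takes over 56 s, if anything falls off the work surface, if the arm or the gripper's body presses on something with over 40 N, if the wrist force passes 120 N, or if a joint passes its speed limit or range.

## Working session

There is one attempt and no reset: what is moved stays moved. The work goes in short steps, Python scripts to look and compute and a tool call to move; the robot and the scene stay as the last step left them, time stands still between calls to the robot, and variables do not carry over. Pictures are saved under pics/ and viewed, and the job is handed in when it is done.

Besides the shell and the picture viewer there is one more tool, called after "Call:" as a command line: name --argument value ..., lists and objects as JSON in quotes. move_arm: Moves the arm, as the interface text tells. Its arguments: {"type":"object","properties":{"rows":{"type":"string"}},"required":["rows"]}

```bash
mkdir -p pics; python3 - <<'E'
from bench import r,capture,camera_model
import cv2
o=r.get_obs();print(o)
for n in("scene","side","wrist"):
    m=camera_model(n);print(n,m)
    cv2.imwrite(f"pics/{n}0.png",capture(n))
E
```

```text
{'time': 0.0, 'qpos': array([ 1.27946609e-05,  3.14177068e-01, -4.81091437e-02,  1.21021694e+00,
       -7.59184380e-06,  1.57082820e+00]), 'qvel': array([-0.00123445,  0.00010433, -0.00114757, -0.00047326, -0.00065818,
       -0.00055785]), 'joint_efforts': array([ 1.69644722e-03, -5.39594257e+01,  3.39749372e+01,  1.94567809e-02,
        9.49871333e-05,  6.01428906e-05]), 'tool_pos': array([5.99398679e+02, 5.15696171e-03, 2.30450748e+02]), 'eef_rot': array([-3.13988583e+00,  7.64623718e-06,  1.57077726e+00]), 'wrist_force': array([-0.19945927,  0.41369113, -0.06577696]), 'torque': array([ 0.00979061, -0.02487078, -0.03229182]), 'gripper_width': 85.44409055114306}
scene {'fx': 438.6306177608263, 'fy': 438.6306177608263, 'cx': 281.9237819997167, 'cy': 207.24872900809314, 'R': array([[ 0.34220296,  0.9395059 ,  0.01502649],
       [ 0.66999509, -0.23276242, -0.70493137],
       [-0.65878958,  0.25129728, -0.70911633]]), 't': array([-126.04486613, -350.03643654, 1224.5466579 ])}
side {'fx': 463.06708552702906, 'fy': 463.06708552702906, 'cx': 288.02461791219247, 'cy': 215.5126243170058, 'R': array([[-0.75743427, -0.65274355, -0.01480472],
       [-0.35453964,  0.43023188, -0.83018201],
       [ 0.54826541, -0.62355945, -0.55729584]]), 't': array([355.59188827, 270.59149671, 443.68537537])}
wrist {'fx': 294.1155999039946, 'fy': 294.1155999039946, 'cx': 278.20644249670886, 'cy': 207.72144735870884, 'R': array([[ 9.99999305e-01,  5.92082899e-04, -1.01991304e-03],
       [ 8.85153545e-04, -9.48305408e-01,  3.17357951e-01],
       [-7.79286840e-04, -3.17358633e-01, -9.48305273e-01]]), 't': array([-599.34069239,  -40.84416411,  381.04686458])}
```

View pics/scene0.png

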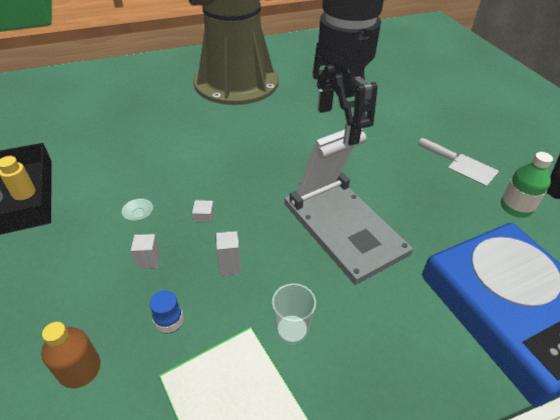

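View pics/side0.png

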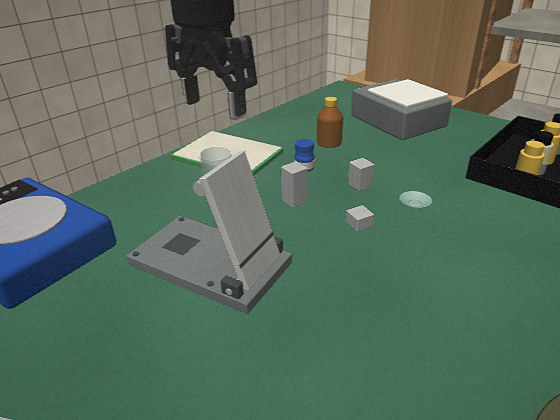

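View pics/wrist0.png

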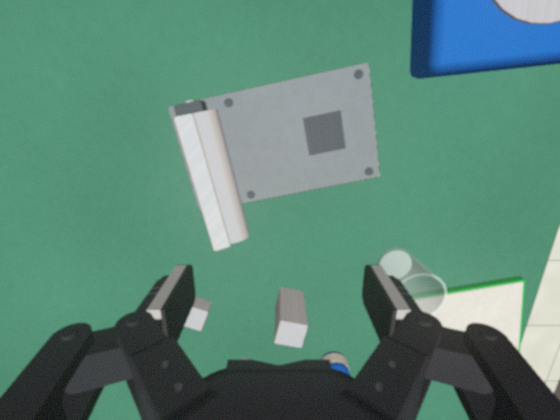

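```bash
python3 - <<'E'
import cv2,numpy as np
def crop(n,x,y,w,h,s):
    return cv2.resize(cv2.imread(f"pics/{n}0.png")[y:y+h,x:x+w],None,fx=s,fy=s,interpolation=cv2.INTER_CUBIC)
cv2.imwrite("pics/c1.png",np.hstack([crop("scene",120,225,50,50,8),crop("side",335,150,50,50,8)]))
cv2.imwrite("pics/c2.png",crop("wrist",160,55,230,170,3.4))
cv2.imwrite("pics/c3.png",crop("scene",280,170,140,110,5.4))
E
```

```text
(no output)
```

View pics/c1.png

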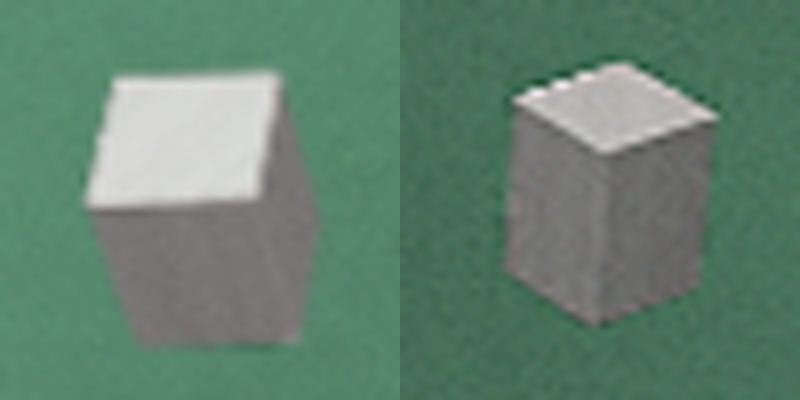

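View pics/c2.png

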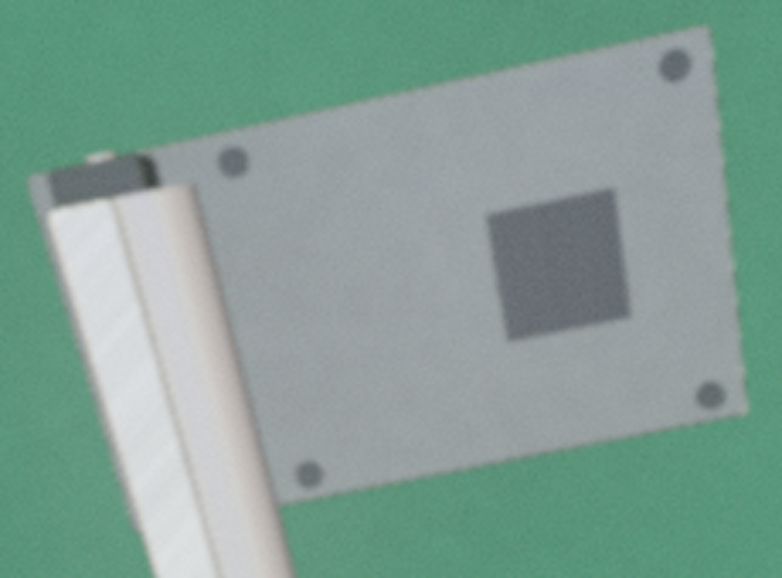

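View pics/c3.png

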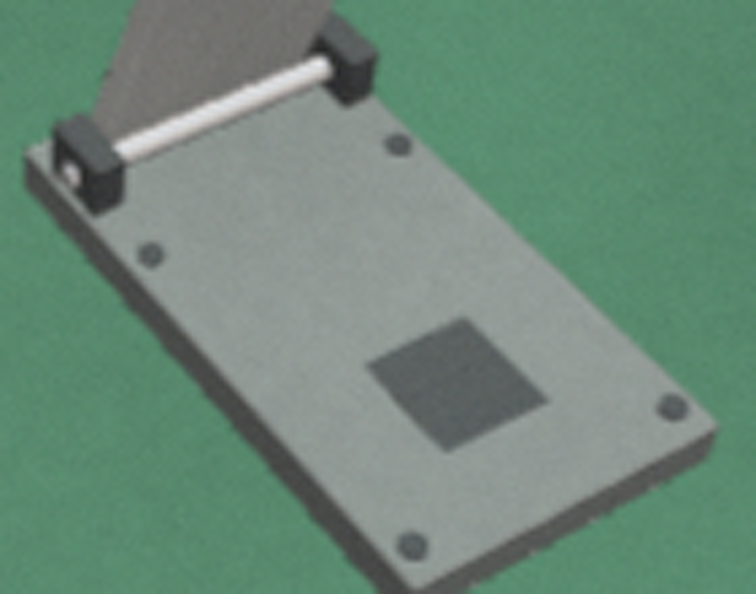

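```bash
cat > h.py <<'E'
import numpy as np, itertools
from scipy.optimize import least_squares, linear_sum_assignment
from bench import camera_model
def proj(m,X):
    c=np.atleast_2d(X)@m["R"].T+m["t"]; return np.c_[m["fx"]*c[:,0]/c[:,2]+m["cx"],m["fy"]*c[:,1]/c[:,2]+m["cy"]]
def sq(x,y,a,s,z):
    h=s/2;P=np.array([[-h,-h],[h,-h],[h,h],[-h,h]]);c,n=np.cos(a),np.sin(a)
    return np.c_[P@np.array([[c,n],[-n,c]])+[x,y],np.full(4,z)]
def fit(obs,x0):  # obs list of (model,pix,size,z)
    def res(p):
        o=[]
        for m,px,s,z in obs:
            q=proj(m,sq(*p,s,z)); D=np.linalg.norm(px[:,None]-q[None],axis=2)
            i,j=linear_sum_assignment(D); o.append((px[i]-q[j]).ravel())
        return np.concatenate(o)
    best=min((least_squares(res,[x0[0],x0[1],a]) for a in np.linspace(-.75,.75,7)),key=lambda s:s.cost)
    return best.x,res(best.x)
def unproj(m,p,z):
    d=m["R"].T@np.array([(p[0]-m["cx"])/m["fx"],(p[1]-m["cy"])/m["fy"],1]);o=-m["R"].T@m["t"]
    return o+d*(z-o[2])/d[2]
E
python3 - <<'E'
from h import *
S,D,W=[camera_model(n) for n in("scene","side","wrist")]
def cp(l,x,y,s): return (np.array(l,float)+.5)/s-.5+[x,y]
st=cp([(115,78),(280,73),(260,198),(88,207)],120,225,8)
sb=cp([(140,347),(298,342),(318,215)],120,225,8)
dt=cp([(115,102),(222,62),(316,118),(203,153)],335,150,8)
db=cp([(110,270),(197,326),(298,288)],335,150,8)
x0=unproj(S,st.mean(0),51);print(x0,unproj(D,dt.mean(0),51))
for o in([(S,st,36,51),(S,sb,36,0)],[(D,dt,36,51),(D,db,36,0)],[(S,st,36,51),(S,sb,36,0),(D,dt,36,51),(D,db,36,0)]):
    p,e=fit(o,x0);print("block",p,np.round(e,1))
ws=cp([(487,214),(612,188),(630,316),(509,341)],160,55,3.4)
ss=cp([(465,317),(548,401),(447,452),(366,365)],280,170,5.4)
x0=unproj(W,ws.mean(0),20)
for o in([(W,ws,44,20)],[(S,ss,44,20)],[(W,ws,44,20),(S,ss,44,20)]):
    p,e=fit(o,x0);print("seat",p,np.round(e,1))
c=cp([(30,177),(708,27),(747,413)],160,55,3.4)
print([unproj(W,q,20) for q in c]); 
c=cp([(717,430),(28,150)],280,170,5.4)
print([unproj(S,q,20) for q in c])
E
```

```text
[ 553.0017771  -319.23552658   51.        ] [ 550.65459795 -317.20907188   51.        ]
block [ 5.51735587e+02 -3.19447849e+02 -2.73776065e-01] [ 0.5  0.3 -0.1  0.7  0.1  0.2  0.6  0.2  0.4 -0.8 -0.8 -0.3 -0.7 -0.2]
block [ 551.66879093 -319.62786583    1.28605519] [ 0.3  0.8 -0.3  0.5 -0.5  0.7 -0.6  0.1  1.1 -0.4  0.5 -0.9 -0.5 -0.5]
block [ 5.51677977e+02 -3.19477200e+02 -2.77160472e-01] [ 0.4  0.4 -0.1  0.7  0.2  0.2  0.6  0.3  0.4 -0.7 -0.7 -0.4 -0.7 -0.2
  0.3  0.7 -0.1  0.4 -0.5  0.7 -0.6  0.1  1.1 -0.5  0.5 -0.9 -0.5 -0.5]
seat [6.53193707e+02 5.63824796e+01 2.04401063e-01] [ 0.6 -0.1 -0.7  0.5 -0.4 -0.2  0.5 -0.3]
seat [6.52271571e+02 5.46757024e+01 1.99410187e-01] [-0.2  0.2 -0.3  0.1  0.1 -0.2  0.4 -0.1]
seat [652.90060394  55.91922441  -1.36791018] [ 0.8 -0.4 -0.4  0.  -0.1 -0.6  0.8 -0.7 -0.9  0.1 -1.1  0.1 -0.7 -0.3
 -0.4 -0.2]
[array([474.54625012,  85.2690124 ,  20.        ]), array([697.0201138 , 130.81863557,  20.        ]), array([723.30159986,   5.04895003,  20.        ])]
[array([699.11056518, 126.61467399,  20.        ]), array([499.59704462, -42.1011141 ,  20.        ])]
```

```bash
python3 - <<'E'
from h import *
S,D,W=[camera_model(n) for n in("scene","side","wrist")]
print("tall",unproj(S,(228,240),75),unproj(D,(294,170),75))
print("short",unproj(S,(204,206),26),unproj(D,(359,212),26))
print("bluecap",unproj(S,(167,325),0),unproj(S,(165,300),45))
print("dish",unproj(S,(137,210),0)); print("glass",unproj(S,(292,330),0))
# plate end (roller) scene ends of plate top
for t in(1.15,1.25,1.35):
    c,s=np.cos(.203),np.sin(.203)
    def w(x,y,z): return [652.9+(x-141)*c-y*s,55.9+(x-141)*s+y*c,z]
    P=[w(150*np.cos(t),sg*45,30+150*np.sin(t)) for sg in(1,-1)]+[w(165*np.cos(t)-18*np.sin(t),sg*45,30+165*np.sin(t)+18*np.cos(t)) for sg in(1,-1)]
    print(t,np.round(P),"side",np.round(proj(D,P)),"wrist",np.round(proj(W,P)),"scene",np.round(proj(S,P)))
E
```

```text
tall [ 616.88533035 -185.72183706   75.        ] [ 606.53352709 -177.45504668   75.        ]
short [ 477.02740357 -199.18226601   26.        ] [ 476.62817821 -200.37780074   26.        ]
bluecap [ 691.47822257 -310.40579945    0.        ] [ 676.20812685 -303.22927267   45.        ]
dish [ 418.23675416 -323.34608698    0.        ]
glass [ 765.46912325 -127.8256595     0.        ]
1.15 [[566.  84. 167.]
 [584.  -4. 167.]
 [556.  82. 188.]
 [574.  -6. 188.]] side [[189. 191.]
 [229. 163.]
 [193. 179.]
 [233. 151.]] wrist [[227. 107.]
 [258. 230.]
 [205. 111.]
 [241. 244.]] scene [[368. 144.]
 [326. 161.]
 [367. 131.]
 [323. 148.]]
1.25 [[552.  81. 172.]
 [570.  -7. 172.]
 [540.  79. 192.]
 [558. -10. 192.]] side [[197. 190.]
 [236. 161.]
 [203. 179.]
 [243. 151.]] wrist [[205. 112.]
 [239. 236.]
 [177. 116.]
 [218. 251.]] scene [[364. 138.]
 [321. 154.]
 [361. 124.]
 [318. 140.]]
1.35 [[538.  78. 176.]
 [556. -10. 176.]
 [524.  75. 195.]
 [542. -13. 195.]] side [[205. 190.]
 [245. 161.]
 [213. 180.]
 [252. 151.]] wrist [[182. 116.]
 [219. 242.]
 [149. 122.]
 [194. 257.]] scene [[359. 131.]
 [316. 148.]
 [355. 118.]
 [312. 134.]]
```

Call:
move_arm --rows "-1 0 0 0 0.1; -1 0 0 0 0; -1 0 0 0 0"

```text
time: 0.4
tool_pos: [599.8, 0.0, 231.0]
eef_rot: [-3.141, 0.0, 1.473]
wrist_force: [-0.3, -0.3, 0.0]
gripper_width: 85.7
```

```bash
python3 -c "
from bench import r
o=r.get_obs();print(o['qpos'],o['eef_rot'],o['tool_pos'])"
python3 - <<'E'
import cv2
cv2.imwrite("pics/c4.png",cv2.resize(cv2.imread("pics/side0.png")[135:305,180:300],None,fx=4,fy=3.5,interpolation=cv2.INTER_CUBIC))
E
```

```text
[ 1.11689010e-05  3.13755765e-01 -4.74107025e-02  1.21021336e+00
 -6.61555176e-06  1.66849290e+00] [-3.14101258e+00  6.34990118e-05  1.47311095e+00] [5.99805748e+02 4.51008492e-03 2.31009659e+02]
```

View pics/c4.png

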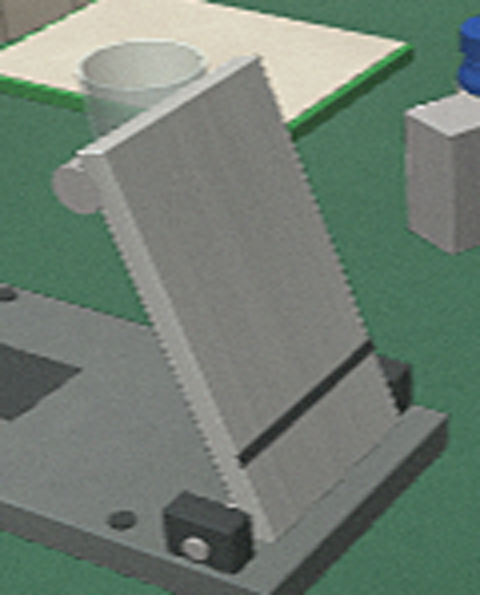

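Call:
move_arm --rows "-1 0 0 0 0.09; -1 0 0 0 0.087; -1 -0.032 0.0041 0.003 0; -1 -0.032 0.0041 0.003 0; -1 -0.032 0.0041 0.003 0; -1 -0.032 0.0041 0.003 0; -1 -0.032 0.0041 0.003 0; -1 -0.032 0.0041 0.003 0; -1 -0.032 0.0041 0.003 0; -1 -0.032 0.0041 0.003 0; -1 -0.032 0.0041 0.003 0; -1 -0.032 0.0041 0.003 0"

```text
time: 1.4
tool_pos: [551.4, -320.6, 201.1]
eef_rot: [-3.142, -0.0, 1.296]
wrist_force: [1.1, -1.4, 0.1]
gripper_width: 85.5
```

Call:
move_arm --rows "-1 0 0 0 0; -1 0 0 0 0; -1 0 0 0 0"

```text
time: 1.65
tool_pos: [551.7, -318.7, 201.1]
eef_rot: [-3.141, -0.001, 1.295]
wrist_force: [-0.1, 0.0, -0.3]
gripper_width: 85.6
```

```bash
python3 - <<'E'
from bench import r,capture,camera_model
import cv2,pickle
m=camera_model("wrist");i=capture("wrist");pickle.dump(m,open("w1.pkl","wb"))
cv2.imwrite("pics/wrist1.png",i)
cv2.imwrite("pics/wrist1b.png",cv2.resize(i,None,fx=1.4,fy=1.4,interpolation=cv2.INTER_CUBIC))
from h import *
print(np.round(proj(m,sq(551.7,-319.5,-.277,36,51))), r.get_obs()["tool_pos"])
E
```

```text
[[261. 211.]
 [296. 211.]
 [296. 177.]
 [261. 177.]] [ 552.00621487 -318.2169589   201.26840196]
```

View pics/wrist1b.png

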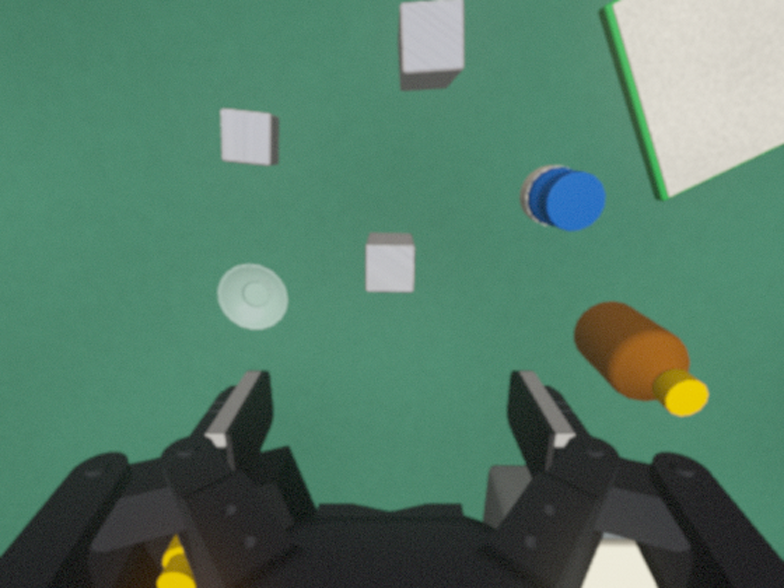

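```bash
python3 - <<'E'
from h import *
import pickle
m=pickle.load(open("w1.pkl","rb"))
px=(np.array([(367,244),(414,244),(414,291),(367,291)])+.5)/1.4-.5
p,e=fit([(m,px,36,51)],(552,-318));print(p,np.round(e,1))
E
```

```text
[ 5.52811028e+02 -3.16534751e+02 -2.75230868e-01] [ 1.   0.1 -1.   0.1 -0.3 -0.1  0.3 -0.1]
```

Call:
move_arm --rows "-1 0 0 0.03 0; -1 0 0 0.03 0; -1 0 0 0.03 0; -1 0 0 0.03 0; -1 0 0 0.03 0; -1 0 0 0.02 0; -1 0 0 0.012 0; -1 0 0 0.007 0; -1 0 0 0 0; -1 0 0 0 0"

```text
time: 2.53
tool_pos: [552.8, -318.9, 13.3]
eef_rot: [3.14, 0.0, 1.295]
wrist_force: [-0.4, 0.5, -0.9]
gripper_width: 85.6
```

Call:
move_arm --rows "1 0 0 0 0; 1 0 0 0 0; 1 0 0 0 0; 1 0 0 0 0; 1 0 0 0 0; 1 0 0 0 0; 1 0 0 0 0; 1 0 0 0 0; 1 0 0 0 0; 1 0 0 0 0; 1 0 0 0 0; 1 0 0 0 0"

```text
time: 3.53
tool_pos: [552.4, -319.4, 13.2]
eef_rot: [3.14, 0.0, 1.294]
wrist_force: [-1.4, 0.3, 5.9]
gripper_width: 35.3
```

Call:
move_arm --rows "1 0 0 -0.01 0; 1 0 0 -0.025 0; 1 0 0 -0.03 0; 1 0 0 -0.03 0; 1 0 0 -0.03 0; 1 0 0 -0.03 0; 1 0 0 -0.03 0; 1 0 0 -0.025 0; 1 0 0 -0.01 0; 1 0 0 0 0; 1 0 0 0 0; 1 0 0 0 0"

```text
time: 4.53
tool_pos: [550.7, -318.3, 229.7]
eef_rot: [-3.138, -0.001, 1.294]
wrist_force: [-0.4, 0.8, -6.0]
gripper_width: 35.4
```

```bash
python3 - <<'E'
from bench import r,capture,camera_model
import cv2,pickle
o=r.get_obs();m=camera_model("wrist");i=capture("wrist");pickle.dump((m,o),open("w2.pkl","wb"))
cv2.imwrite("pics/wrist2.png",i)
cv2.imwrite("pics/wrist2c.png",cv2.resize(i[240:360,220:340],None,fx=5,fy=5,interpolation=cv2.INTER_CUBIC))
print(o["tool_pos"],o["eef_rot"],o["gripper_width"])
E
```

```text
[ 550.68214639 -318.32960423  229.71413239] [-3.13768577e+00 -9.72046084e-04  1.29375909e+00] 35.372579438412274
```

View pics/wrist2c.png

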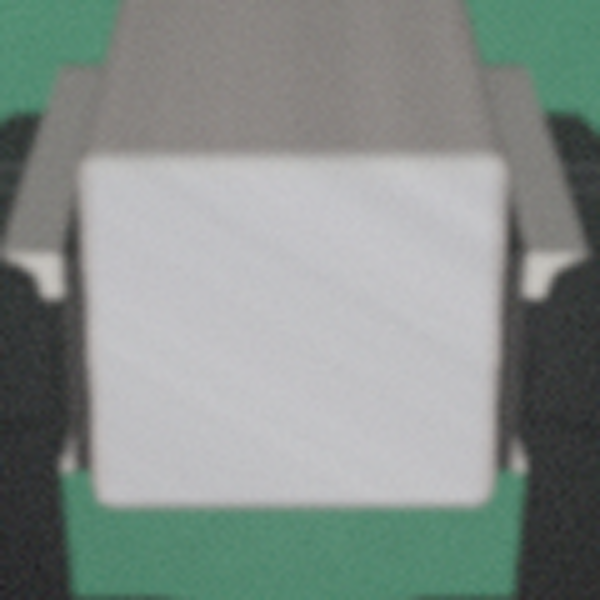

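View pics/wrist2.png

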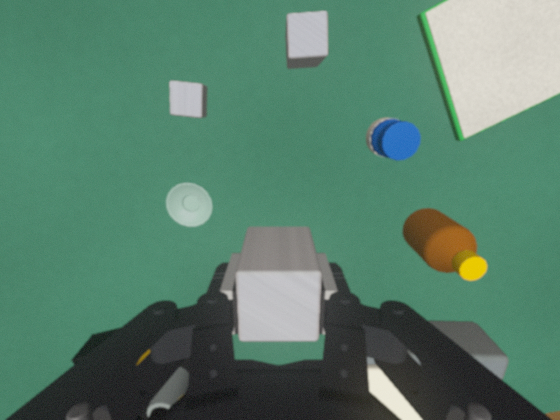

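```bash
python3 - <<'E'
from h import *
import pickle
m,o=pickle.load(open("w2.pkl","rb"))
px=(np.array([(80,157),(508,157),(495,505),(97,505)])+.5)/5-.5+[220,240]
for zt in(265,267.5,270):
    p,e=fit([(m,px,36,zt)],(551,-318));print(p,np.round(e,1))
d=p[:2]-o["tool_pos"][:2];y=1.294
print("tool x,y",d@[np.cos(y),np.sin(y)],d@[np.sin(y),-np.cos(y)])
E
```

```text
[ 5.51034188e+02 -3.17827179e+02 -2.72166675e-01] [ 0.3 -0.1 -0.4  0.1  0.3  0.  -0.2 -0. ]
[ 5.51528139e+02 -3.16103101e+02 -2.72165181e-01] [ 1.4  0.6 -1.5  0.7 -0.5 -0.9  0.6 -0.9]
[ 5.52020980e+02 -3.14382778e+02 -2.72163434e-01] [ 2.5  1.3 -2.6  1.5 -1.5 -1.9  1.6 -1.9]
tool x,y 4.162464237239775 0.20930177400930985
```

Call:
move_arm --rows "1 0.016 0 0 0; 1 0.033 -0.0004 0 0; 1 0.036 -0.0004 0 0; 1 0.036 -0.0004 0 0; 1 0.036 -0.0004 0 0; 1 0.036 -0.0004 0 0; 1 0.036 -0.0004 0 0; 1 0.036 -0.0004 0 0; 1 0.036 -0.0004 0 0; 1 0.036 -0.0004 0 0; 1 0.033 -0.0004 0 0; 1 0.0166 0 0 0"

```text
time: 5.58
tool_pos: [653.4, 58.7, 230.3]
eef_rot: [-3.139, -0.001, 1.297]
wrist_force: [0.5, -0.6, -5.6]
gripper_width: 35.3
```

Call:
move_arm --rows "1 0 0 0 -0.1; 1 0 0 0 -0.1; 1 0 0 0 -0.1; 1 0 0 0 -0.1; 1 0 0 0 -0.078; 1 0 0 0 0; 1 0 0 0 0; 1 0 0 0 0"

```text
time: 6.25
tool_pos: [653.3, 53.9, 231.5]
eef_rot: [-3.14, -0.0, 1.77]
wrist_force: [0.4, -0.5, -5.1]
gripper_width: 34.9
```

```bash
python3 - <<'E'
from bench import r,capture,camera_model
import cv2,pickle
o=r.get_obs();m=camera_model("wrist");i=capture("wrist");pickle.dump((m,o),open("w3.pkl","wb"))
j=capture("side")
cv2.imwrite("pics/wrist3.png",i);cv2.imwrite("pics/side3.png",j)
print(o["tool_pos"],o["eef_rot"],o["gripper_width"])
E
```

```text
[653.32659986  53.92328888 231.47242028] [-3.14018648e+00 -1.40766670e-04  1.76969023e+00] 34.916095645063876
```

View pics/wrist3.png

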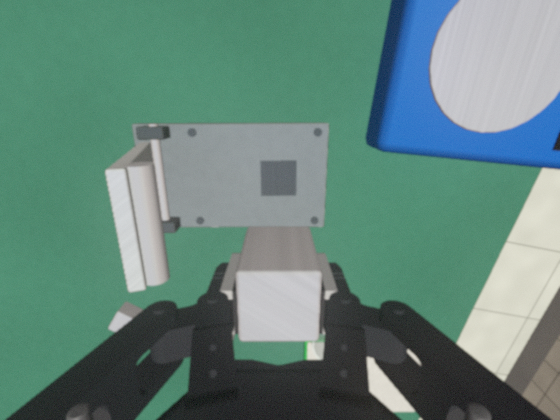

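View pics/side3.png

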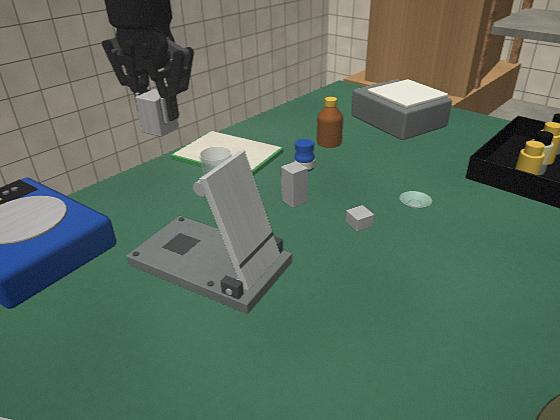

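```bash
python3 - <<'E'
import cv2,numpy as np
w=cv2.imread("pics/wrist3.png")[150:205,250:310];s=cv2.imread("pics/side3.png")[215:275,150:215]
cv2.imwrite("pics/c5.png",cv2.resize(w,(600,550),interpolation=cv2.INTER_CUBIC))
cv2.imwrite("pics/c6.png",cv2.resize(s,(650,600),interpolation=cv2.INTER_CUBIC))
E
```

```text
(no output)
```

View pics/c5.png

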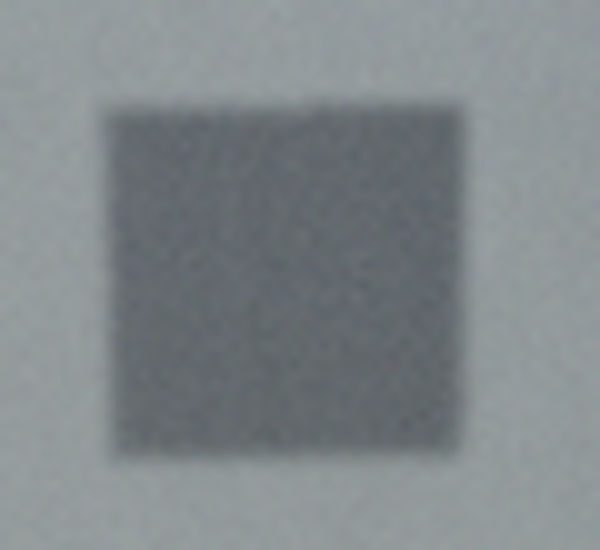

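View pics/c6.png

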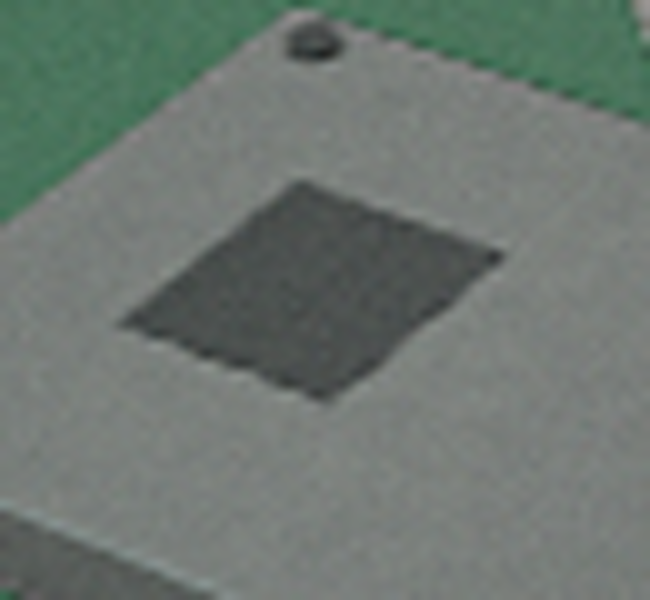

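```bash
python3 - <<'E'
from h import *
import pickle
m,o=pickle.load(open("w3.pkl","rb"));D=camera_model("side")
px=(np.array([(108,106),(464,104),(462,456),(113,456)])+.5)/10-.5+[250,150]
ds=(np.array([(300,180),(505,256),(326,404),(117,322)])+.5)/10-.5+[150,215]
for ob in([(m,px,44,20)],[(D,ds,44,20)]):
    p,e=fit(ob,(653,55));print(p,np.round(e,1))
E
```

```text
[6.5300659e+02 5.6356603e+01 2.0322090e-01] [ 0.4  0.  -0.4 -0.  -0.1  0.1  0.1 -0.1]
[6.53677954e+02 5.43279317e+01 1.85746361e-01] [ 0.  -0.1  0.1 -0.1 -0.   0.  -0.1  0.1]
```

Call:
move_arm --rows "1 0 0 0.01 0; 1 0 0 0.025 0; 1 0 0 0.03 0; 1 0 0 0.03 0; 1 0 0 0.025 0; 1 0 0 0.02 0; 1 0 0 0.015 0; 1 0 0 0.01 0; 1 0 0 0.006 0; 1 0 0 0 0; 1 0 0 0 0; 1 0 0 0 0"

```text
time: 7.35
tool_pos: [654.9, 54.0, 62.6]
eef_rot: [3.139, 0.0, 1.772]
wrist_force: [0.1, -0.8, -5.1]
gripper_width: 35.4
```

```bash
python3 - <<'E'
from bench import r,capture,camera_model
import cv2
o=r.get_obs();j=capture("side");i=capture("scene")
cv2.imwrite("pics/side4.png",j);cv2.imwrite("pics/scene4.png",i)
print(o["tool_pos"],o["eef_rot"],o["wrist_force"])
E
```

```text
[654.8614641   54.02804151  62.57538621] [3.13944328e+00 2.39046059e-04 1.77166570e+00] [ 0.12083965 -0.7870676  -5.10194594]
```

View pics/side4.png

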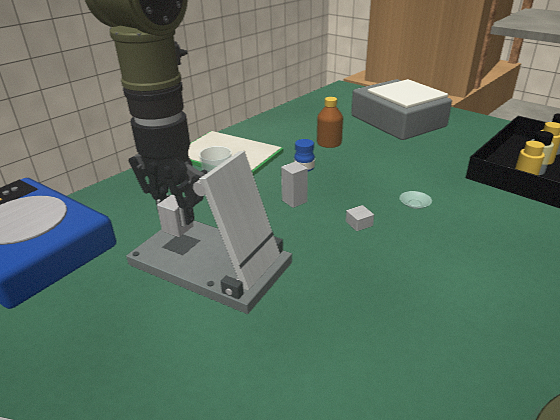

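View pics/scene4.png

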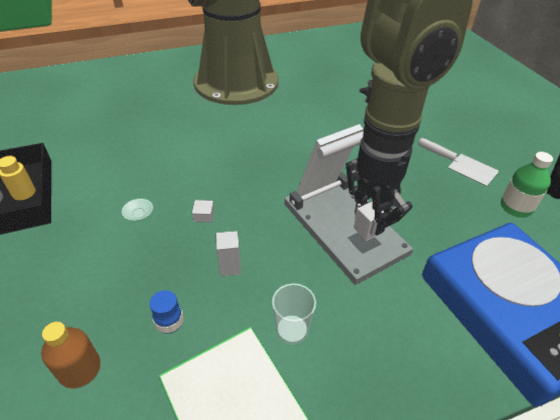

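Call:
move_arm --rows "1 0.0006 -0.0018 0.008 0; 1 0 0 0.008 0; 1 0 0 0.006 0; 1 0 0 0.004 0; 1 0 0 0 0; 1 0 0 0 0; 1 0 0 0 0"

```text
time: 8.03
tool_pos: [651.9, 54.2, 35.3]
eef_rot: [-3.141, -0.0, 1.772]
wrist_force: [0.7, -0.4, -5.1]
gripper_width: 35.4
```

```bash
python3 - <<'E'
from bench import r,capture
import cv2,numpy as np
o=r.get_obs();j=capture("side");i=capture("scene")
cv2.imwrite("pics/side5.png",j);cv2.imwrite("pics/scene5.png",i)
a=cv2.resize(j[190:270,140:220],(400,400),interpolation=cv2.INTER_CUBIC)
b=cv2.resize(i[190:270,325:405],(400,400),interpolation=cv2.INTER_CUBIC)
cv2.imwrite("pics/c7.png",np.hstack([a,b]))
print(o["tool_pos"],o["eef_rot"],o["wrist_force"])
E
```

```text
[651.92675339  54.17410372  35.25815982] [-3.14144970e+00 -7.91587108e-06  1.77178413e+00] [ 0.72185103 -0.43419217 -5.06539157]
```

View pics/c7.png

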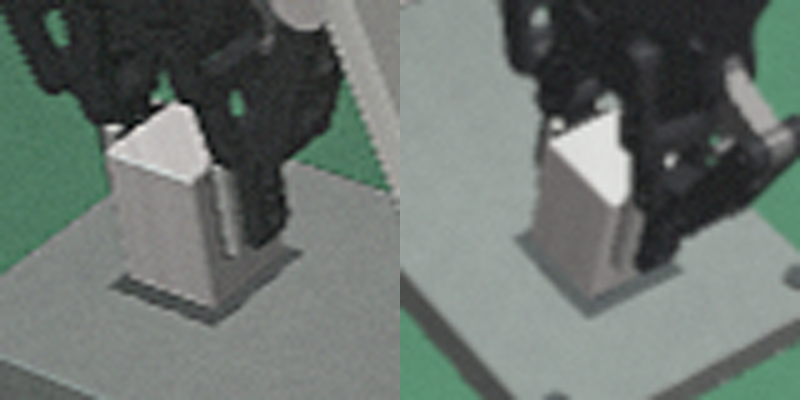

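Call:
move_arm --rows "1 0.0002 0.0011 0.001 0; 1 0 0 0.001 0; 1 0 0 0 0; 1 0 0 0 0; 1 0 0 0 0"

```text
time: 8.55
tool_pos: [653.0, 54.6, 33.4]
eef_rot: [3.142, 0.0, 1.772]
wrist_force: [0.4, -1.6, -4.9]
gripper_width: 35.1
```

```bash
python3 - <<'E'
from bench import r,capture
import cv2,numpy as np
o=r.get_obs();j=capture("side");i=capture("scene")
cv2.imwrite("pics/side6.png",j);cv2.imwrite("pics/scene6.png",i)
a=cv2.resize(j[230:260,155:205],(800,480),interpolation=cv2.INTER_CUBIC)
b=cv2.resize(i[220:260,340:390],(800,640),interpolation=cv2.INTER_CUBIC)[:600]
cv2.imwrite("pics/c8.png",a);cv2.imwrite("pics/c9.png",b)
print(o["tool_pos"],o["eef_rot"],o["wrist_force"])
E
```

```text
[652.98562068  54.57902646  33.35046012] [3.14151975e+00 6.27123680e-05 1.77179808e+00] [ 0.37140675 -1.61505068 -4.86453566]
```

View pics/c8.png

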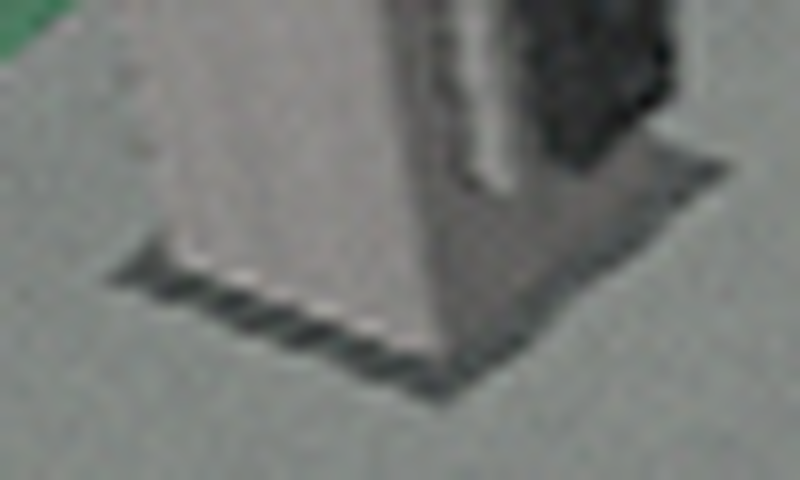

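View pics/c9.png

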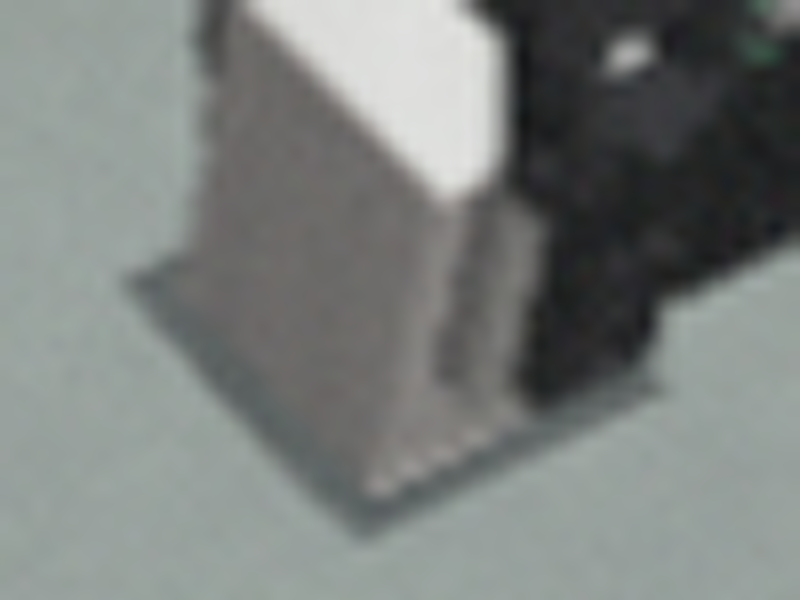

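```bash
python3 - <<'E'
from h import *
S=camera_model("scene");D=camera_model("side");a=.202
ex=np.array([np.cos(a),np.sin(a)]);ey=np.array([-ex[1],ex[0]])
for m,off,pts in((D,(155,230),[(440,405),(440,357),(105,278),(165,255),(735,165)]),(S,(340,220),[(365,540),(370,490),(125,282),(190,258),(665,388)])):
    for z in (20,20.5):
        q=[unproj(m,(np.array(p)+.5)/16-.5+off,20 if k%2==0 else z)[:2] for k,p in enumerate(pts)]
        for i,j in((1,0),(3,2)): d=q[i]-q[j];print(z,"block corner-seat corner:",np.round([d@ex,d@ey],1))
E
```

```text
20 block corner-seat corner: [ 5. -6.]
20 block corner-seat corner: [-2.8 -5.8]
20.5 block corner-seat corner: [ 4.5 -5.5]
20.5 block corner-seat corner: [-3.3 -5.3]
20 block corner-seat corner: [-5.3  5. ]
20 block corner-seat corner: [0.9 8.6]
20.5 block corner-seat corner: [-5.   4.7]
20.5 block corner-seat corner: [1.2 8.3]
```

Call:
move_arm --rows "1 0.0002 0 0.0006 0; 1 0 0 0.0006 0; 1 0 0 0 0; 1 0 0 0 0"

```text
time: 8.98
tool_pos: [653.0, 54.6, 33.3]
eef_rot: [3.141, 0.0, 1.772]
wrist_force: [-4.1, -0.9, 5.5]
gripper_width: 35.5
```

Call:
move_arm --rows "0.05 0 0 0 0; -0.4 0 0 0 0; -0.4 0 0 0 0; -0.4 0 0 0 0; -0.4 0 0 0 0; -0.4 0 0 -0.005 0; -0.4 0 0 -0.02 0; -0.4 0 0 -0.03 0; -0.4 0 0 -0.03 0; -0.4 0 0 -0.035 0; -0.4 0 0 -0.035 0; -0.4 0 0 -0.035 0"

```text
time: 9.98
tool_pos: [652.6, 54.8, 224.1]
eef_rot: [3.141, -0.0, 1.772]
wrist_force: [-0.1, 0.3, -0.3]
gripper_width: 59.8
```

```bash
python3 - <<'E'
from bench import r,capture,camera_model
import cv2,numpy as np,pickle
o=r.get_obs();j=capture("side");i=capture("scene");m=camera_model("wrist");w=capture("wrist");pickle.dump((m,o),open("w7.pkl","wb"))
for n,k in(("side",j),("scene",i),("wrist",w)): cv2.imwrite(f"pics/{n}7.png",k)
a=cv2.resize(j[205:260,150:210],(440,400),interpolation=cv2.INTER_CUBIC)
b=cv2.resize(i[195:260,335:395],(360,390),interpolation=cv2.INTER_CUBIC)
cv2.imwrite("pics/c10.png",np.hstack([a[:390],b]))
print(o["tool_pos"],o["gripper_width"],o["wrist_force"])
E
```

```text
[652.59322301  54.77398746 224.13585345] 59.830404217706985 [-0.14582752  0.25257742 -0.31223524]
```

View pics/c10.png

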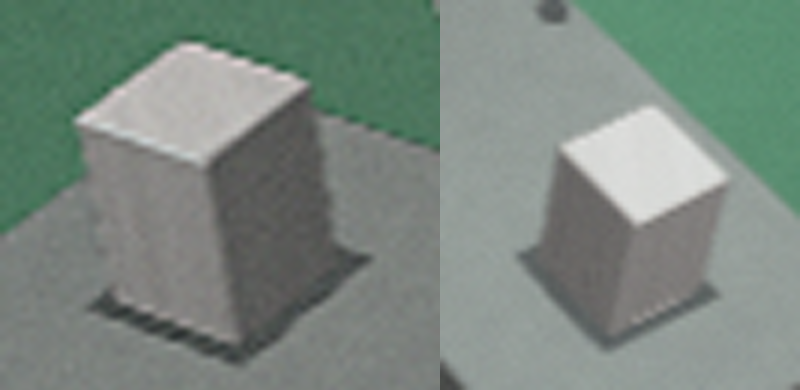

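View pics/wrist7.png

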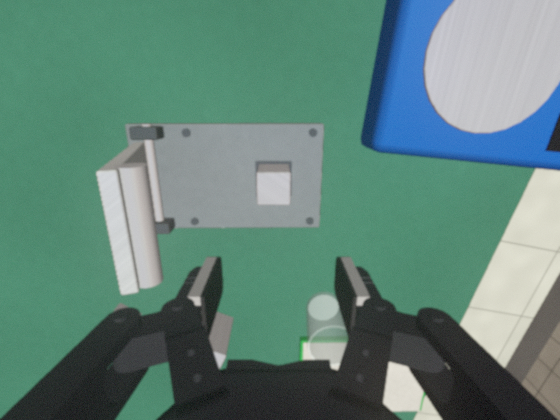

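```bash
python3 - <<'E'
from h import *
S=camera_model("scene");D=camera_model("side")
f=lambda l,sx,sy,ox,oy:(np.array(l,float)+.5)/[sx,sy]-.5+[ox,oy]
d=lambda l:f(l,440/60,400/55,150,205)
s=lambda l:f([(a-440,b) for a,b in l],6,6,335,195)
a=.202;ex=np.array([np.cos(a),np.sin(a)]);ey=np.array([-ex[1],ex[0]])
for m,t,b,c in((D,d([(190,42),(308,88),(205,163),(78,122)]),d([(108,293),(240,342),(330,262)]),d([(88,303),(240,365),(372,258)])),
 (S,s([(652,105),(730,180),(638,224),(560,150)]),s([(545,253),(608,332),(703,290)]),s([(517,256),(608,350),(720,295)]))):
    p,e=fit([(m,t,36,71),(m,b,36,20)],(653,54.5));q,e2=fit([(m,c,44,20)],(653,54.5))
    v=p[:2]-q[:2];print(p,q,"diff seat axes",v@ex,v@ey,abs(e).max(),abs(e2).max())
E
```

```text
[6.53545726e+02 5.49589116e+01 1.93779834e-01] [6.53854375e+02 5.36122620e+01 1.76022043e-01] diff seat axes -0.032196231717933795 1.3811925022497853 1.660115572341624 0.0851564345315694
[6.52563916e+02 5.54685987e+01 1.85187604e-01] [6.51970153e+02 5.52386467e+01 1.98931074e-01] diff seat axes 0.6278252068911523 0.10615032335418005 1.490744301622442 0.38482881355292875
```

Call:
move_arm --rows "1 0 0 -0.005 0; 1 0 -0.02 0 0; 1 0 -0.03 0 0; 1 0 -0.03 0 0; 1 0 -0.03 0 0; 1 0 -0.025 0 0; 1 0 -0.015 0 0; 1 0 0 0 0; 1 0 0 0 0; 1 0 0 0 0; 1 0 0 0 0; 1 0 0 0 0"

```text
time: 11.13
tool_pos: [506.7, 25.0, 226.6]
eef_rot: [-3.141, -0.0, 1.772]
wrist_force: [-0.8, 0.3, -0.1]
gripper_width: -0.2
```

```bash
cat > arc.py <<'E'
import numpy as np
from bench import r
a=.202;ex=np.array([np.cos(a),np.sin(a)]);ey=np.array([-ex[1],ex[0]]);H=np.array([653,54.5])-141*ex
def st():
    o=r.get_obs();d=o["tool_pos"][:2]-H
    print("xh,yh,z",np.round([d@ex,d@ey,o["tool_pos"][2]],1),o["eef_rot"],np.round(o["wrist_force"],1),o["gripper_width"],o["time"])
def tip(t,R=140,h=14.5): return np.array([R*np.cos(t)-18*np.sin(t)-h,30+R*np.sin(t)+18*np.cos(t)])
E
python3 - <<'E'
from arc import *
from bench import capture
import cv2
st()
T=np.linspace(1.26,.33,23);P=np.array([tip(t) for t in T])
for t,p,d in zip(T,P,np.diff(P,axis=0,prepend=P[:1])): print(round(t,3),np.round(p,1),np.round(d,1))
cv2.imwrite("pics/side8.png",capture("side"))
E
```

```text
xh,yh,z [ -8.3   0.5 226.6] [-3.14109782e+00 -1.08833632e-04  1.77201131e+00] [-0.8  0.3 -0.1] -0.18249377126517038 11.1333
1.26 [ 11.2 168.8] [0. 0.]
1.218 [ 17.  167.6] [ 5.8 -1.2]
1.175 [ 22.8 166.1] [ 5.8 -1.5]
1.133 [ 28.5 164.4] [ 5.7 -1.7]
1.091 [ 34.2 162.5] [ 5.6 -1.9]
1.049 [ 39.7 160.3] [ 5.6 -2.2]
1.006 [ 45.2 157.9] [ 5.5 -2.4]
0.964 [ 50.5 155.3] [ 5.4 -2.6]
0.922 [ 55.8 152.4] [ 5.2 -2.9]
0.88 [ 60.9 149.3] [ 5.1 -3.1]
0.837 [ 65.9 146. ] [ 5.  -3.3]
0.795 [ 70.7 142.5] [ 4.8 -3.5]
0.753 [ 75.4 138.8] [ 4.7 -3.7]
0.71 [ 79.9 135. ] [ 4.5 -3.9]
0.668 [ 84.2 130.9] [ 4.4 -4.1]
0.626 [ 88.4 126.6] [ 4.2 -4.3]
0.584 [ 92.4 122.2] [ 4.  -4.4]
0.541 [ 96.2 117.6] [ 3.8 -4.6]
0.499 [ 99.8 112.8] [ 3.6 -4.8]
0.457 [103.2 107.9] [ 3.4 -4.9]
0.415 [106.4 102.9] [ 3.2 -5. ]
0.372 [109.4  97.7] [ 3.  -5.2]
0.33 [112.1  92.4] [ 2.7 -5.3]
```

View pics/side8.png

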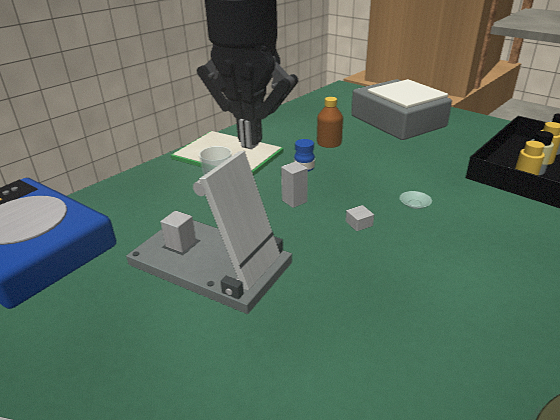

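Call:
move_arm --rows "1 0 0 0.015 0; 1 0 0 0.02 0; 1 0 0 0.015 0; 1 0 0 0.007 0; 1 0 0 0 0; 1 0 0.006 0 0; 1 0 0.006 0 0; 1 0 0 0 0; 1 0 0 0 0"

```text
time: 11.93
tool_pos: [518.9, 27.4, 170.9]
eef_rot: [3.14, 0.0, 1.772]
wrist_force: [-0.2, -0.8, -0.3]
gripper_width: -0.1
```

```bash
python3 - <<'E'
from arc import *
from bench import capture
import cv2
st()
cv2.imwrite("pics/side9.png",cv2.resize(capture("side")[80:260,150:330],(600,600)))
E
```

```text
xh,yh,z [  4.2   0.3 170.9] [3.13997539e+00 2.41382582e-04 1.77191744e+00] [-0.2 -0.8 -0.3] -0.14605487934342287 11.9333
```

View pics/side9.png

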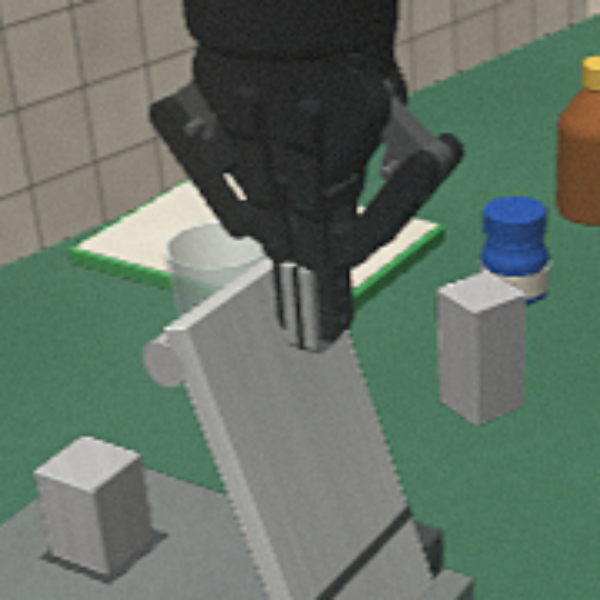

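Call:
move_arm --rows "1 0 0.006 0 0; 1 0 0.006 0.0012 0; 1 0 0.006 0.0012 0; 1 0 0.0058 0.0015 0; 1 0 0.0058 0.0017 0; 1 0 0.0056 0.0019 0"

```text
time: 12.48
tool_pos: [552.5, 34.3, 163.0]
eef_rot: [-3.141, 0.0, 1.772]
wrist_force: [-4.3, -1.6, 5.0]
gripper_width: 0.1
```

```bash
python3 - <<'E'
from arc import *
from bench import capture
import cv2
st()
cv2.imwrite("pics/side10.png",cv2.resize(capture("side")[80:260,150:330],(600,600)))
E
```

```text
xh,yh,z [ 38.5   0.4 163. ] [-3.14126063e+00  1.73115983e-04  1.77179179e+00] [-4.3 -1.6  5. ] 0.05330939411972457 12.4833
```

View pics/side10.png

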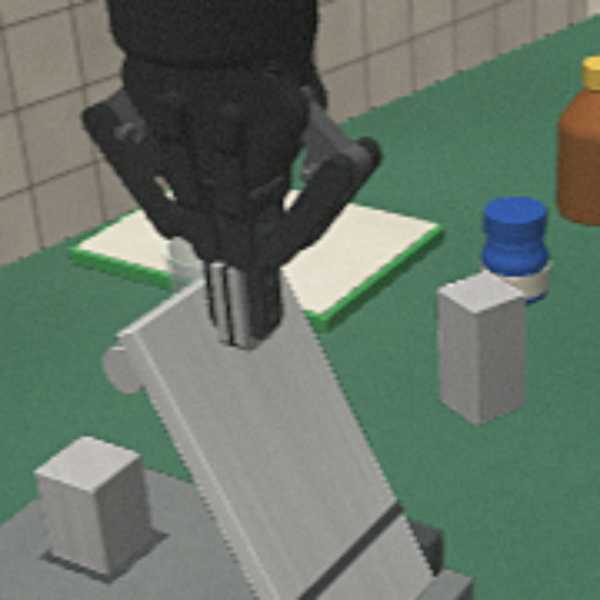

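Call:
move_arm --rows "1 0 0.0055 0.0026 0; 1 0 0.0054 0.0028 0; 1 0 0.0052 0.003 0; 1 0 0.0051 0.0032 0; 1 0 0.005 0.0034 0; 1 0 0.0048 0.0036 0; 1 0 0.0047 0.0038 0; 1 0 0.0045 0.004 0; 1 0 0.0044 0.0042 0; 1 0 0.0042 0.0043 0; 1 0 0.004 0.0044 0; 1 0 0.0038 0.0046 0"

```text
time: 13.53
tool_pos: [609.6, 45.8, 119.6]
eef_rot: [3.138, 0.0, 1.772]
wrist_force: [-0.1, 0.9, 7.4]
gripper_width: 0.1
```

```bash
python3 - <<'E'
from arc import *
from bench import capture
import cv2
st()
cv2.imwrite("pics/side11.png",cv2.resize(capture("side")[100:280,120:300],(600,600)))
E
```

```text
xh,yh,z [ 96.7   0.2 119.6] [3.13846451e+00 2.41896881e-04 1.77183809e+00] [-0.1  0.9  7.4] 0.054824765217653726 13.5333
```

View pics/side11.png

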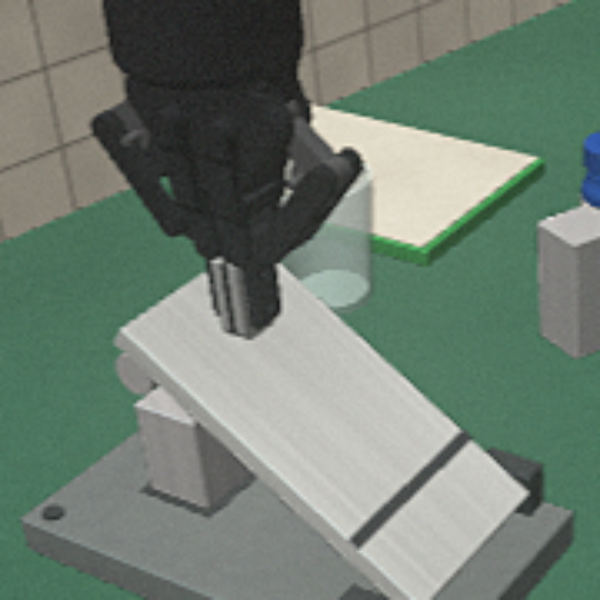

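Call:
move_arm --rows "1 0 0.0036 0.0048 0; 1 0 0.0034 0.0049 0; 1 0 0.0032 0.005 0; 1 0 0.0014 0.0025 0; 1 0 0 0 0"

```text
time: 14.0
tool_pos: [619.5, 48.0, 101.2]
eef_rot: [3.141, 0.0, 1.772]
wrist_force: [0.2, 0.2, 1.1]
gripper_width: -0.3
```

```bash
python3 - <<'E'
from arc import *
from bench import capture
import cv2
st()
cv2.imwrite("pics/side12.png",cv2.resize(capture("side")[160:260,130:230],(600,600)))
E
```

```text
xh,yh,z [106.9   0.3 101.2] [3.14131506e+00 3.17167687e-05 1.77185802e+00] [0.2 0.2 1.1] -0.31195029956244713 14.0
```

View pics/side12.png

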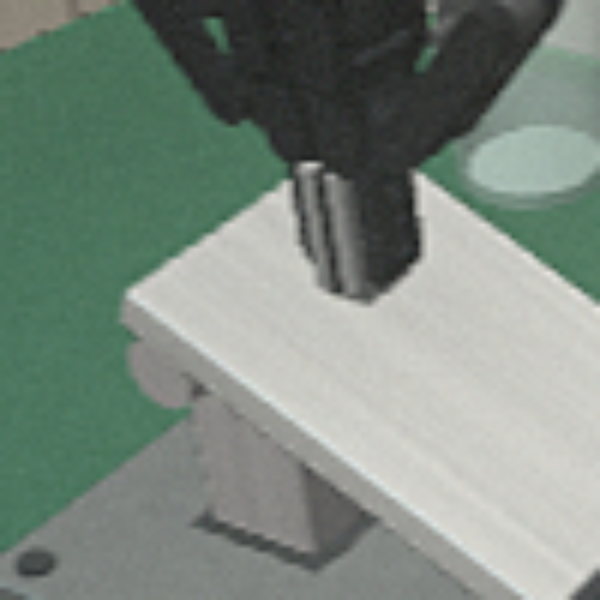

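Call:
move_arm --rows "1 0 0.0006 0.0012 0; 1 0 0.0006 0.0012 0; 1 0 0 0 0"

```text
time: 14.3
tool_pos: [619.9, 48.1, 99.0]
eef_rot: [-3.141, -0.0, 1.772]
wrist_force: [-0.6, -0.1, 2.4]
gripper_width: 0.2
```

Call:
move_arm --rows "1 0 0.0005 0.001 0; 1 0 0.0004 0.0008 0; 1 0 0 0 0"

```text
time: 14.55
tool_pos: [620.9, 48.3, 97.1]
eef_rot: [-3.141, -0.0, 1.772]
wrist_force: [-1.3, 0.7, 2.6]
gripper_width: -0.1
```

Call:
move_arm --rows "1 0 0.0004 0.0008 0; 1 0 0.0003 0.0007 0; 1 0 0 0 0"

```text
time: 14.8
tool_pos: [621.8, 48.5, 95.6]
eef_rot: [-3.142, -0.0, 1.772]
wrist_force: [-1.5, 0.6, 3.0]
gripper_width: 0.1
```

```bash
python3 - <<'E'
from arc import *
from bench import capture
import cv2
st()
cv2.imwrite("pics/side13.png",cv2.resize(capture("side")[190:260,130:200],(600,600),interpolation=cv2.INTER_CUBIC))
E
```

```text
xh,yh,z [109.2   0.3  95.6] [-3.14152330e+00 -4.75375114e-05  1.77181695e+00] [-1.5  0.6  3. ] 0.11015222036086239 14.8
```

View pics/side13.png

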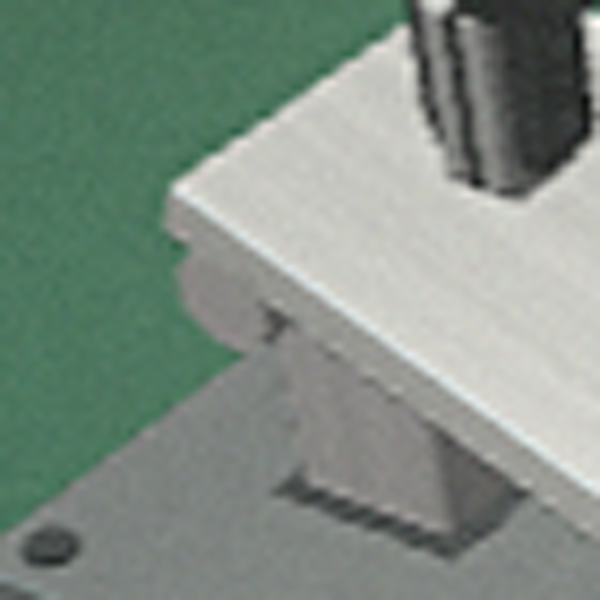

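Call:
move_arm --rows "1 0 0.0002 0.0006 0; 1 0 0.0002 0.0005 0; 1 0 0 0 0"

```text
time: 15.1
tool_pos: [622.3, 48.6, 94.7]
eef_rot: [3.141, -0.0, 1.772]
wrist_force: [-0.2, 0.3, 2.5]
gripper_width: 0.0
```

Call:
move_arm --rows "1 0 0.0002 0.0006 0; 1 0 0.0002 0.0005 0; 1 0 0 0 0"

```text
time: 15.35
tool_pos: [622.8, 48.7, 93.6]
eef_rot: [3.141, -0.0, 1.772]
wrist_force: [-1.0, 0.6, 3.0]
gripper_width: -0.0
```

Call:
move_arm --rows "1 0 0.0002 0.0006 0; 1 0 0.0002 0.0005 0; 1 0 0 0 0"

```text
time: 15.6
tool_pos: [623.3, 48.8, 92.6]
eef_rot: [3.141, -0.0, 1.772]
wrist_force: [1.1, 0.6, 4.0]
gripper_width: -0.0
```

Call:
move_arm --rows "1 0 0.0002 0.0005 0; 1 0 0 0 0; 1 0 0 0 0"

```text
time: 15.85
tool_pos: [623.4, 48.8, 92.1]
eef_rot: [3.141, 0.0, 1.772]
wrist_force: [1.6, 0.7, 2.5]
gripper_width: -0.2
```

```bash
python3 - <<'E'
from arc import *
from h import *
from bench import capture
import cv2
st()
cv2.imwrite("pics/side14.png",cv2.resize(capture("side")[190:260,130:200],(600,600),interpolation=cv2.INTER_CUBIC))
D=camera_model("side")
for t in(.33,.349,.37,.39):
    def w(x,z): q=H+x*ex+45*ey; return [*q,z]
    P=[w(165*np.cos(t)-18*np.sin(t),30+165*np.sin(t)+18*np.cos(t)),w(150*np.cos(t),30+150*np.sin(t))]
    print(t,np.round((proj(D,P)-[130,190])*600/70))
E
```

```text
xh,yh,z [110.9   0.3  92.1] [3.14104604e+00 4.52325649e-06 1.77187242e+00] [1.6 0.7 2.5] -0.1968897724255708 15.85
0.33 [[157. 212.]
 [216. 329.]]
0.349 [[160. 200.]
 [217. 318.]]
0.37 [[163. 188.]
 [219. 306.]]
0.39 [[167. 176.]
 [221. 294.]]
```

View pics/side14.png

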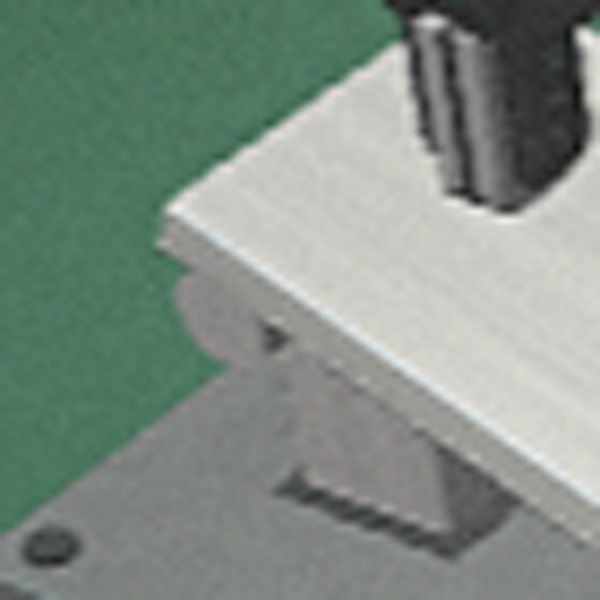

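Call:
move_arm --rows "1 0 0.0002 0.0005 0; 1 0 0.0001 0.0003 0; 1 0 0 0 0"

```text
time: 16.15
tool_pos: [623.7, 48.8, 91.5]
eef_rot: [3.141, 0.0, 1.772]
wrist_force: [1.0, 0.3, 4.8]
gripper_width: -0.2
```

Call:
move_arm --rows "1 0 0.0002 0.0004 0; 1 0 0 0 0"

```text
time: 16.32
tool_pos: [623.8, 48.8, 91.4]
eef_rot: [3.141, 0.0, 1.772]
wrist_force: [-0.8, 0.7, 7.6]
gripper_width: -0.0
```

Call:
move_arm --rows "1 0 0.0002 0.0004 0; 1 0 0 0 0"

```text
time: 16.48
tool_pos: [623.8, 48.8, 91.3]
eef_rot: [3.141, 0.0, 1.772]
wrist_force: [-1.7, 0.2, 10.2]
gripper_width: -0.1
```

Call:
move_arm --rows "1 0 0 0.0005 0; 1 0 0 0 0; 1 0 0 0 0"

```text
time: 16.73
tool_pos: [623.9, 48.8, 91.2]
eef_rot: [3.141, 0.0, 1.772]
wrist_force: [-2.3, 0.4, 12.2]
gripper_width: -0.1
```

```bash
python3 - <<'E'
from arc import *
from bench import capture
import cv2
st()
j=capture("side")
cv2.imwrite("pics/side15.png",cv2.resize(j[190:260,130:200],(600,600),interpolation=cv2.INTER_CUBIC))
E
```

```text
xh,yh,z [111.4   0.3  91.2] [3.14088355e+00 1.31617061e-04 1.77177920e+00] [-2.3  0.4 12.2] -0.1435372009142263 16.7333
```

View pics/side15.png

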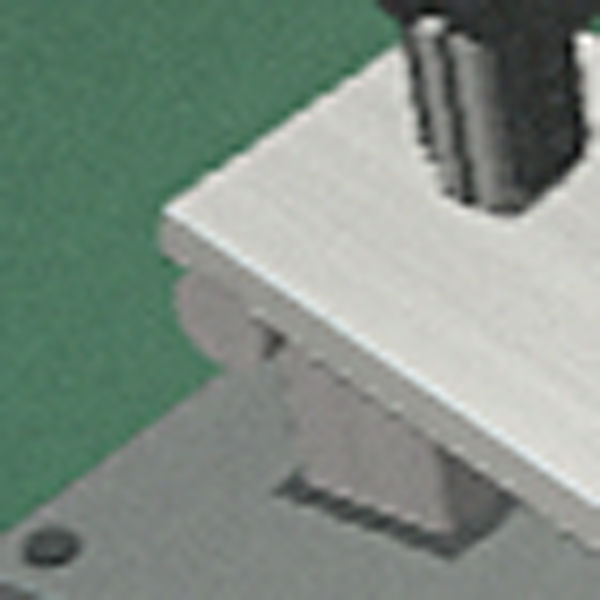

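Call:
move_arm --rows "1 0 0 -0.004 0; 1 0 0 -0.015 0; 1 0 0 -0.03 0; 1 0 0 -0.035 0; 1 0 0 -0.035 0; 1 0 0 -0.03 0; 1 0 0 0 0; 1 0 0 0 0; 1 0 0 0 0"

```text
time: 17.53
tool_pos: [623.1, 48.7, 237.7]
eef_rot: [-3.14, -0.0, 1.772]
wrist_force: [0.3, 0.2, 0.1]
gripper_width: -0.0
```

```bash
python3 - <<'E'
from arc import *
from bench import capture
import cv2,numpy as np
st()
j=capture("side");i=capture("scene")
a=cv2.resize(j[180:270,120:210],(400,400),interpolation=cv2.INTER_CUBIC)
b=cv2.resize(i[190:280,325:415],(400,400),interpolation=cv2.INTER_CUBIC)
cv2.imwrite("pics/c16.png",np.hstack([a,b]));cv2.imwrite("pics/scene16.png",i)
cv2.imwrite("pics/side16.png",cv2.resize(j[190:260,130:200],(600,600),interpolation=cv2.INTER_CUBIC))
E
```

```text
xh,yh,z [110.5   0.3 237.7] [-3.13967396e+00 -1.04384614e-05  1.77172891e+00] [0.3 0.2 0.1] -0.03534426928648961 17.5333
```

View pics/c16.png

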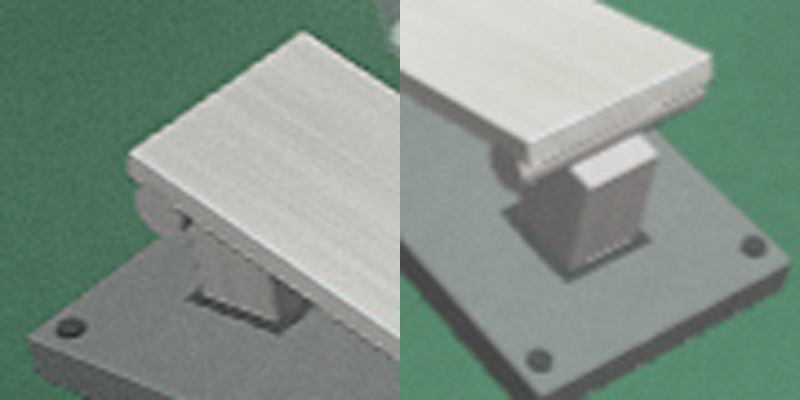

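View pics/side16.png

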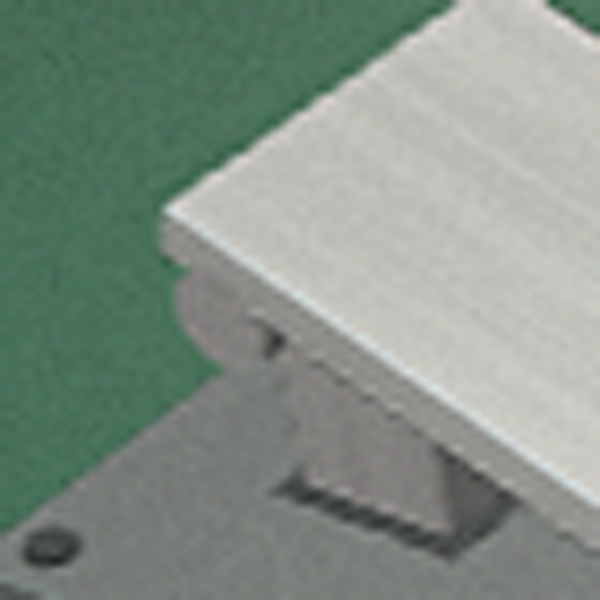

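View pics/scene16.png

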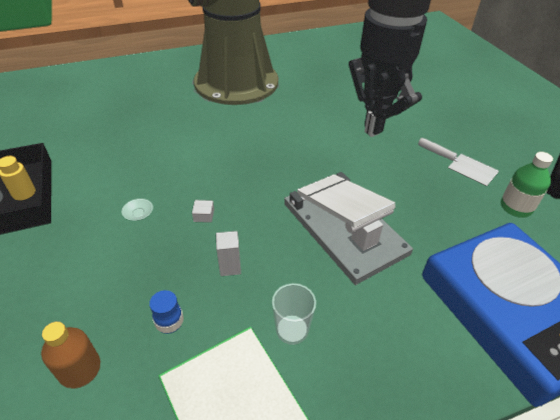

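```bash
python3 -c "
from bench import r
print(r.sign_off())"
```

```text
the job is handed in; nothing more can be done
None
```

The job is handed in: the 51 mm block stands upright on the seat, released, and the plate was then swung down until its roller rests on the block.

- **Block:** my estimates put the block within about 1 mm of the seat centre. The side and scene views disagreed by about 1.3 mm across the seat (1.4 mm against 0.1 mm off centre). In the last pictures it had not visibly moved.
- **Plate:** I swung it with the shut fingertips at up to about 8 N. I stopped when the force rose to 12 N while the tip barely moved further. The side view puts the angle close to 20 degrees, and the plate did not shift after I backed off.
- **At hand-in:** the arm was clear at z = 238 mm with wrist force near zero. The clock stood at about 17.6 s, and the other two blocks were left untouched.

The wrist camera read about 2 mm off compared with the other two cameras, so I corrected for that when placing the block.

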